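# Chase a blind thread with a hand tap

### The arm

A 6-joint arm with a two-finger parallel gripper is mounted at the origin on a cart in front of the work surface, level with it; the furniture and walls round the work are solid. World frame = base frame: x ahead of the robot, y to its left, z up, the work surface at z = 0. Lengths are in m, angles in degrees, forces in N, time in s.
With the tool pointing down it reaches from about 0.375 to 0.9 m from the base axis. Payload 3.1 kg.
Tool frame: the origin (TCP) lies on the centre line of the jaws, within the pads' length; the fingertips stand 25 mm ahead of it and the grasp point (between the pads) lies 6 mm ahead of it; z points along the fingers, y is the line along which they close (so a half turn about z gives the same grasp; the last joint's range is limited). The gripper opens to 87 mm and grips with 3 to 60 N. Pads are 19 mm wide; open, the fingers measure 117 mm over their backs; the gripper's body (75 mm by 190 mm) begins 51 mm behind the grasp point.
Start: joints at [-73.711, 30.224, 82.088, -0, 67.689, -10.227], TCP at [0.279, -0.559, 0.248] pointing down, gripper open.
Joint ranges: [-176.69, 176.69], [-43.24, 126.21], [12.49, 139.97], [-82, 262], [0, 151.66], [-163.58, 163.58]. Speed limits (degrees/s): [159.86, 159.86, 180, 180, 180, 180].

### API

Orientations are given as a 3x3 rotation matrix whose columns are the frame's x, y, z axes.
In Python, from rig import * gives the robot as it stands.
- The arm moves only by the tool step_arm, never from a script. Its argument "steps" is a list of rows, each a list of 7 numbers: the shift along the tool's x, y, z normalised to -1 to 1, where 1 is 0.3 m, then the turn, a rotation vector about the tool's x, y, z normalised to -1 to 1, where 1 is 45 degrees, then the gripper's target within -1 to 1 (shut at 1, half-way at 0, fully open at -1). A call has 1 to 8 rows; each row is the pose to reach, as a shift and turn from the pose commanded when the call began, along the tool's axes at that moment; what a row does not reach only later rows make up. A row lasts 1/12 s, in which the tool goes at most 41.7 mm and 7.16 degrees, less where a joint would pass 70% of its speed; a pose out of reach is approached as far as the arm can. A call with a number of a shift or a turn outside -1 to 1 is refused whole. A call with a gripper value outside its range is refused whole. The fingers move at their own pace and stop on an object; the grip force is fixed at half the most. Time passes only in rows, so rows that repeat a pose let the fingers close. It gives the time, the measured TCP pose, the force, the opening and the grip force at its end, in the units of the state.
- read_state(): the state, without advancing time (a new reading comes with each control period).
- capture(name): name is "side" or "top"; returns a dict with "image" (400x640x3 uint8, red, green, blue), "vertical_fov" (degrees; the focal length in pixels is half the picture's height over the tangent of half this angle, whatever the lens; pixels are square), "cx", "cy" (the principal point, pixels), "world_from_camera" (4x4, takes a point from camera to world coordinates). Camera axes: x right, y down, z forward; pixel columns grow to the right and rows downward; lengths in m; the calibration is good to about 2 mm. A picture is of the moment at which its call begins. There is no depth.
- hand_in(): hands the job in; it is judged then, once.
The state is a dict: "time_s": time; "joint_positions": joint angles; "qvel": joint speeds; "tau": joint torques, N m; "position": TCP position; "tcp_rot": TCP orientation; "force": force on the tool from outside, world axes, zero at the start; "moment": the same for the moment, N m; "opening": opening from 0.0 (shut) to 1.0 (fully open); "grasp_force": force on a finger pad.
Only numpy, scipy, OpenCV 4.12 (cv2) and the standard library are available. Lean on these libraries where they do the work, as an engineer would, in place of code of your own. Each camera call takes 0.05 s, during which the arm holds its last target. There are 200 camera calls.

### The job

Clamp the round boss by swinging the vice's lever clockwise fully home. Then chase its thread with the cranked tap, clockwise seen from above: half a turn forward and a quarter turn back, again half a turn forward and a quarter back, and then forward until you feel the tap come up firmly on the bottom of the blind hole; do not force it, the tap would break. Leave it resting against the bottom with the clamp closed, and do not disturb the small things lying round the stand.

Things in the scene. Friction and masses are not known exactly. Their poses are not given: they have to be found in the camera images.
- stand: hand tapping stand, fixed: grey base plate 140 x 230 x 12 mm with a small vice. Origin on the desk under the tap's axis; the plate spans x -70 to +70, y -155 to +75 mm. The jaws (40 mm high, at y = +36 and -41 mm) hold a round aluminium boss 47 mm across, its top 48 mm above the desk, from which the upright tap stands.
- tap_axis (a point): point on the vertical axis of tap and crank, 100 mm above the desk. When the tap meets the hole's bottom, the resistance at the crank grip climbs by about 25 N per rad (1.5 N m per rad). A rise of 3 to 6 N over the running friction is firm contact; a rise of 9 N breaks the tap. Let go, the tap springs back a little until friction holds it, still in contact.
- crank (a joint): turn of the tap with its crank, rad: 0 at the start, growing clockwise seen from above (forward) on past 2 pi; a turn is 6.283 and feeds the tap 3 mm down. Dry friction resists both ways, about 3.5 N at the crank grip. The hole is blind, its depth unseen and different each time: its bottom is met between 4.85 and 5.75 rad, to be felt (see tap_axis).
- crank_grip (a point): centre of the crank's grip: upright black sleeve 19 mm across, 41 mm tall, free to spin on its pin, 60 mm from the tap's axis, 100 mm above the desk (ends at 79 and 120 mm; sinks 3 mm a turn). Below it runs the crank arm, a 10 mm bar at 73 mm. At joint value 0 it lies in the stand's +y direction from the axis. The arm's other end is a short stub with a ball.
- clamp (a joint): vice lever, rad: 0 open, at the start near 0 to 0.2; 1.4 is fully home, at its stop. It grows clockwise seen from above. It turns about a vertical pivot at x = +20, y = -95 mm of the stand and stays where it is left (dry friction 0.12 N m, about 2 N at its grip).
- clamp_grip (a point): centre of the lever's grip: an upright black knob 18 mm across and 34 mm tall, fixed to the lever 55 mm from its pivot, 50 mm above the desk (from 33 to 67 mm). At joint value 0 it lies in the stand's -y direction from the pivot and swings towards the stand's -x.
- flux_jar: bystander, loose: small round jar 41 mm across, 29 mm tall, standing beside the stand. Origin at its underside.
- side_cutters: bystander, loose: side cutters 125 x 47 x 12 mm lying behind the stand. Origin at the underside.
- wick_reel: bystander, loose: flat reel 34 mm across, 8 mm high, lying beside the stand. Origin at its underside.

How it is judged:
By the outcome, as a careful person would: the job done as asked, in the order asked, and still so for the second after the job is handed in, with the robot touching nothing.
It also fails if it takes over 72 s, if anything falls off the work surface, if the arm or the gripper's body presses on something with over 40 N, if the wrist force passes 120 N, or if a joint passes its speed limit or range.

## Working session

There is one attempt and no reset: what is moved stays moved. The work goes in short steps, Python scripts to look and compute and a tool call to move; the robot and the scene stay as the last step left them, time stands still between calls to the robot, and variables do not carry over. Pictures are saved under pics/ and viewed, at most 10 in all, crops included, and the job is handed in when it is done.

Besides the shell and the picture viewer there is one more tool, called after ">>>" as name(argument=value, ...) on one line, values as JSON. step_arm: Moves the arm, as the interface text tells. Scaled input: -1 to 1 covers 0.3 m each way for a shift and 45 degrees each way for a turn. Its arguments: {"type":"object","properties":{"steps":{"type":"array"}},"required":["steps"]}

```bash
mkdir -p pics; ls
python3 - <<'E'
from rig import *
import cv2,numpy as np
for n in("side","top"):
    c=capture(n);cv2.imwrite(f"pics/{n}0.png",c["image"][:,:,::-1])
    print(n,c["vertical_fov"],c["cx"],c["cy"],np.round(c["world_from_camera"],4).tolist())
s=read_state();print({k:np.round(v,3).tolist() for k,v in s.items()})
E
```

```text
pics
side 54.77812654485164 314.06930439361753 189.69910139973598 [[-0.9982, -0.0455, 0.0402, 0.4925], [-0.056, 0.4352, -0.8986, 0.5701], [0.0234, -0.8992, -0.4369, 0.4742], [0.0, 0.0, 0.0, 1.0]]
top 56.57979639182822 323.58854150097653 200.91803626944565 [[0.0237, -0.9965, 0.0801, 0.4787], [-0.9997, -0.0245, -0.0095, -0.1903], [0.0114, -0.0798, -0.9967, 0.9332], [0.0, 0.0, 0.0, 1.0]]
{'time_s': 0.1, 'joint_positions': [-73.709, 30.277, 82.149, 0.001, 67.688, -10.229], 'qvel': [-0.061, -0.13, -0.219, 0.038, 0.015, 0.019], 'tau': [-0.001, -44.099, -17.715, 0.063, 0.053, -0.0], 'position': [0.279, -0.559, 0.247], 'tcp_rot': [[0.895, 0.447, -0.001], [0.447, -0.895, 0.002], [0.0, -0.002, -1.0]], 'force': [0.027, -0.253, 0.023], 'moment': [0.016, 0.031, 0.066], 'grasp_force': 0.0, 'opening': 1.001}
```

View pics/side0.png

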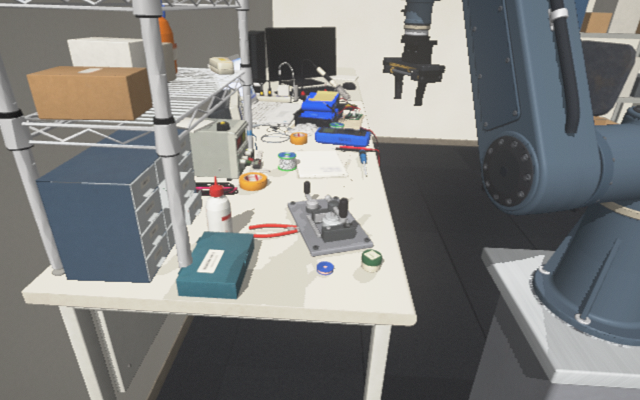

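View pics/top0.png

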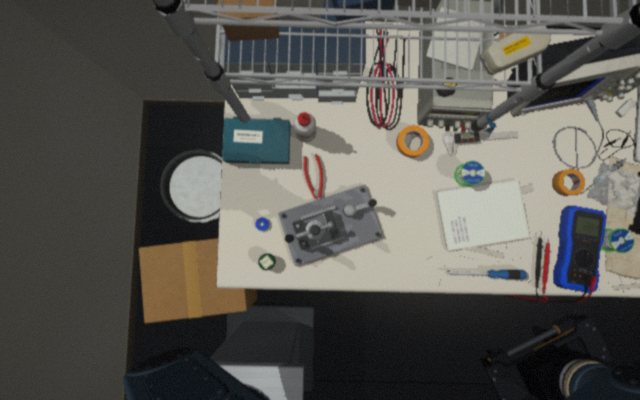

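The stand is at top px (330,225) and side px (330,222); the jar and reel lie to its left in the top view, with the cutters above it. I'll enlarge both.

Run:
```python
import cv2
a=cv2.imread("pics/top0.png")[165:285,245:405];b=cv2.imread("pics/side0.png")[170:275,240:400]
cv2.imwrite("pics/tc.png",cv2.resize(a,None,fx=5,fy=5,interpolation=3))
cv2.imwrite("pics/sc.png",cv2.resize(b,None,fx=5,fy=5,interpolation=3))
```

```text
(no output)
```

View pics/tc.png

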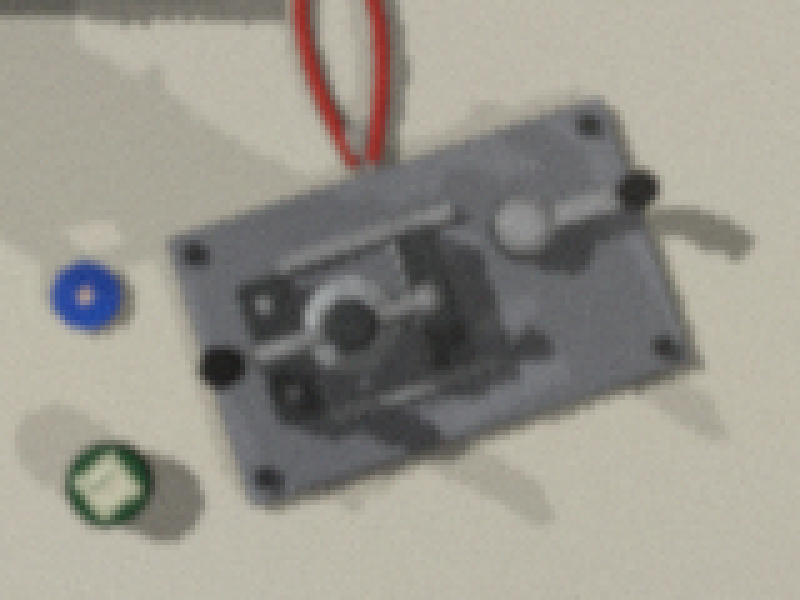

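View pics/sc.png

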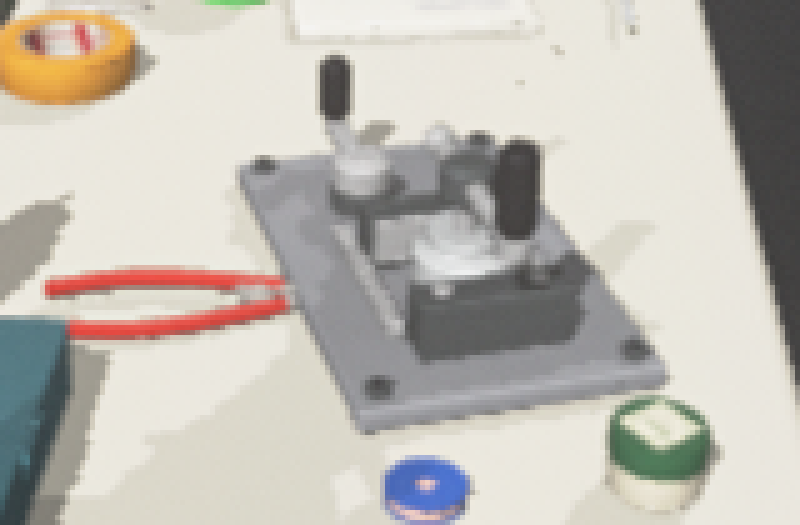

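```bash
cat > h.py <<'E'
from rig import *
import numpy as np
from scipy.optimize import least_squares
C={'top':(56.57979639182822,323.58854,200.918,[[0.0237,-0.9965,0.0801,0.4787],[-0.9997,-0.0245,-0.0095,-0.1903],[0.0114,-0.0798,-0.9967,0.9332],[0,0,0,1]]),
'side':(54.77812654485164,314.0693,189.6991,[[-0.9982,-0.0455,0.0402,0.4925],[-0.056,0.4352,-0.8986,0.5701],[0.0234,-0.8992,-0.4369,0.4742],[0,0,0,1]])}
off={'top':(245,165),'side':(240,170)}
def proj(n,P):
    f,cx,cy,T=C[n];T=np.array(T);f=200/np.tan(np.radians(f/2))
    q=T[:3,:3].T@(np.asarray(P)-T[:3,3]);return np.array([cx+f*q[0]/q[2],cy+f*q[1]/q[2]])
def px(n,u,v): return np.array([off[n][0]+u/5,off[n][1]+v/5])
def tri(obs): return least_squares(lambda P:np.concatenate([proj(n,P)-px(n,u,v) for n,u,v in obs]),[.5,-.2,.05])
E
cat > m.py <<'E'
from h import *
cor=[('top',172,240,.07,.075,.012),('top',256,505,-.07,.075,.012),('top',605,98,.07,-.155,.012),('top',692,368,-.07,-.155,.012),
('side',362,415,.07,.075,.012),('side',665,370,-.07,.075,.012),('side',240,167,.07,-.155,.012)]
def W(p,x,y,z):
    c,s=np.cos(p[2]),np.sin(p[2]);return [p[0]+c*x-s*y,p[1]+s*x+c*y,z]
r=least_squares(lambda p:np.concatenate([proj(n,W(p,x,y,z))-px(n,u,v) for n,u,v,x,y,z in cor]),[.45,-.2,0],loss='soft_l1')
print(r.x[:2],np.degrees(r.x[2]),r.fun.round(1))
def S(P):
    d=np.array(P[:2])-r.x[:2];c,s=np.cos(r.x[2]),np.sin(r.x[2]);return np.round([c*d[0]+s*d[1],-s*d[0]+c*d[1],P[2]],4)
for nm,o in dict(crank_top=[('top',221,368),('side',520,147)],clamp_top=[('top',638,189),('side',336,62)],reel=[('top',88,296),('side',427,485)],jar=[('top',109,484),('side',660,425)]).items():
    q=tri(o);print(nm,q.x.round(4),'stand',S(q.x),'res',q.fun.round(1))
E
python3 m.py
```

```text
[ 0.48041933 -0.18050055] 18.95386246041388 [-1.4 -1.  -1.4  0.5  0.1 -0.3  0.3 -0.7 -0.1 -0.9  2.1 -0.9  0.3 -1.9]
crank_top [ 0.4614 -0.125   0.1175] stand [-0.      0.0587  0.1175] res [ 0.  -0.7  0.6  0. ]
clamp_top [ 0.5483 -0.3138  0.0639] stand [ 0.0209 -0.1481  0.0639] res [-0.  -0.6  0.6  0.1]
reel [ 0.4929 -0.0488  0.0051] stand [0.0546 0.1205 0.0051] res [ 0.  -0.6  0.5  0. ]
jar [ 0.4022 -0.0657  0.0276] stand [-0.0367  0.134   0.0276] res [ 0.1 -0.5  0.4 -0. ]
```

```bash
cat >> h.py <<'E'
from scipy.spatial.transform import Rotation as Ro
O=np.array([.4804,-.1805]);YAW=18.95
def toW(x,y,z):
    a=np.radians(YAW);c,s=np.cos(a),np.sin(a);return np.array([O[0]+c*x-s*y,O[1]+s*x+c*y,z])
def rows(wps,ref=None):
    """wps: (world xyz, heading of tool y deg, grip); ref: commanded (pos, heading) when call begins"""
    s=read_state();p=np.array(s['position']);R=np.array(s['tcp_rot'])
    if ref is not None:
        p=np.array(ref[0]);a=np.radians(ref[1]);R=np.array([[-np.sin(a),np.cos(a),0],[np.cos(a),np.sin(a),0],[0,0,-1]])
    out=[]
    for q,h,g in wps:
        a=np.radians(h);T=np.array([[-np.sin(a),np.cos(a),0],[np.cos(a),np.sin(a),0],[0,0,-1]])
        rv=np.degrees(Ro.from_matrix(R.T@T).as_rotvec())/45
        out.append([round(float(v),3) for v in [*(R.T@(np.array(q)-p)/.3),*rv,g]])
    print(out)
E
python3 - <<'E'
from h import *
k=[.548,-.3148]
rows([([*k,.15],-71,.1),([*k,.066],-71,.1)],([.279,-.559,.248],-63.4))
E
```

```text
[[1.166, -0.326, 0.327, 0.0, 0.0, 0.169, 0.1], [1.166, -0.326, 0.607, 0.0, 0.0, 0.169, 0.1]]
```

>>> step_arm(steps=[[0.1, -0.03, 0.04, 0, 0, 0.17, 0.1], [0.22, -0.06, 0.08, 0, 0, 0.17, 0.1], [0.34, -0.1, 0.12, 0, 0, 0.17, 0.1], [0.46, -0.13, 0.16, 0, 0, 0.17, 0.1], [0.58, -0.16, 0.2, 0, 0, 0.17, 0.1], [0.7, -0.2, 0.24, 0, 0, 0.17, 0.1], [0.8, -0.25, 0.28, 0, 0, 0.17, 0.1], [0.9, -0.28, 0.3, 0, 0, 0.17, 0.1]])

```text
time_s: 0.77
position: [0.4829, -0.3602, 0.1555]
tcp_rot: [[0.946, 0.324, -0.003], [0.324, -0.946, 0.004], [-0.002, -0.005, -1.0]]
force: [-0.7, -0.1, 0.4]
opening: 0.496
grasp_force: 0.0
```

Run:
```python
from h import *
k=[.548,-.3148]
rows([([*k,.15],-71,.1),([*k,.066],-71,.1)]);print(read_state()['opening'],read_state()['qvel'])
```

```text
[[0.254, -0.073, 0.018, -0.006, 0.003, -0.002, 0.1], [0.255, -0.071, 0.298, -0.006, 0.003, -0.002, 0.1]]
0.4961502789434155 [35.8065103   9.0661288  -7.14455104 -0.30158075 -3.62628026 35.87343128]
```

>>> step_arm(steps=[[0.1, -0.03, 0.02, 0, 0, 0, 0.1], [0.19, -0.06, 0.02, 0, 0, 0, 0.1], [0.256, -0.082, 0.02, 0, 0, 0, 0.1], [0.256, -0.082, 0.02, 0, 0, 0, 0.1], [0.256, -0.082, 0.02, 0, 0, 0, 0.1], [0.256, -0.082, 0.02, 0, 0, 0, 0.1]])

```text
time_s: 1.27
position: [0.5472, -0.3155, 0.1512]
tcp_rot: [[0.946, 0.324, -0.001], [0.324, -0.946, 0.0], [-0.001, -0.001, -1.0]]
force: [-0.3, -0.2, -0.2]
opening: 0.452
grasp_force: 0.0
```

Run:
```python
from h import *
import cv2
k=[.548,-.3148]
rows([([*k,.15],-71,.1),([*k,.066],-71,.1)])
a=capture("top")["image"][165:285,245:405,::-1];b=capture("side")["image"][140:245,240:400,::-1]
cv2.imwrite("pics/p5.png",cv2.resize(np.vstack([a,b]),None,fx=2.6,fy=2.6,interpolation=3))
```

```text
[[0.003, -0.001, 0.004, -0.001, 0.001, -0.003, 0.1], [0.003, -0.001, 0.284, -0.001, 0.001, -0.003, 0.1]]
```

View pics/p5.png

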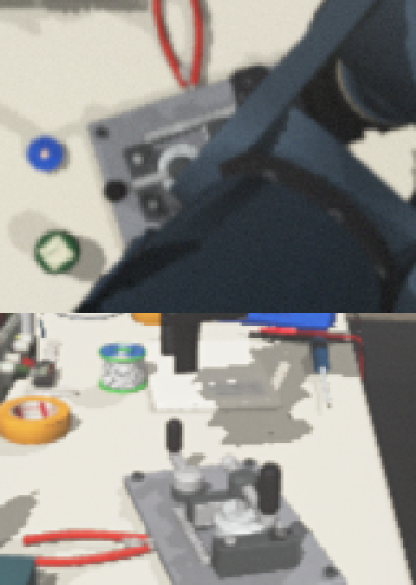

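The top view is covered by the arm. In the side view the fingertips (~180,368) hang above and in line with the lever knob (175,435). I'll descend and grip.

>>> step_arm(steps=[[0.003, 0, 0.06, 0, 0, 0, 0.1], [0.003, 0, 0.13, 0, 0, 0, 0.1], [0.003, 0, 0.2, 0, 0, 0, 0.1], [0.003, 0, 0.25, 0, 0, 0, 0.1], [0.003, 0, 0.283, 0, 0, 0, 0.1], [0.003, 0, 0.283, 0, 0, 0, 0.1], [0.003, 0, 0.283, 0, 0, 0, 0.1]])

```text
time_s: 1.95
position: [0.5482, -0.3157, 0.0665]
tcp_rot: [[0.947, 0.322, -0.001], [0.322, -0.947, 0.0], [-0.0, -0.001, -1.0]]
force: [0.3, 0.6, -0.5]
opening: 0.454
grasp_force: 0.0
```

>>> step_arm(steps=[[0, 0, 0, 0, 0, 0, 0.4], [0, 0, 0, 0, 0, 0, 0.6], [0, 0, 0, 0, 0, 0, 1], [0, 0, 0, 0, 0, 0, 1], [0, 0, 0, 0, 0, 0, 1], [0, 0, 0, 0, 0, 0, 1]])

```text
time_s: 2.45
position: [0.5493, -0.3157, 0.0674]
tcp_rot: [[0.946, 0.324, 0.001], [0.324, -0.946, -0.002], [0.001, 0.002, -1.0]]
force: [-0.3, -0.3, 3.4]
opening: 0.193
grasp_force: 30.0
```

Run:
```python
from h import *
p0=np.array(read_state()['position']); 
def k(t,z=.066):
    t=np.radians(t);return toW(.02-.055*np.sin(t),-.095-.055*np.cos(t),z)
print(p0,k(0))
rows([(k(t),-71-t,1) for t in np.arange(1,9)*5.5],(k(0,.066),-71))
```

```text
[ 0.54929555 -0.31574966  0.06743564] [ 0.54802748 -0.31587549  0.066     ]
[[-0.018, -0.001, 0.0, 0.0, 0.0, 0.122, 1.0], [-0.035, -0.003, 0.0, 0.0, 0.0, 0.244, 1.0], [-0.052, -0.008, 0.0, 0.0, 0.0, 0.367, 1.0], [-0.069, -0.013, 0.0, 0.0, 0.0, 0.489, 1.0], [-0.085, -0.021, 0.0, 0.0, 0.0, 0.611, 1.0], [-0.1, -0.03, 0.0, 0.0, 0.0, 0.733, 1.0], [-0.114, -0.04, 0.0, 0.0, 0.0, 0.856, 1.0], [-0.127, -0.052, 0.0, 0.0, 0.0, 0.978, 1.0]]
```

>>> step_arm(steps=[[-0.018, -0.001, 0, 0, 0, 0.122, 1], [-0.035, -0.003, 0, 0, 0, 0.244, 1], [-0.052, -0.008, 0, 0, 0, 0.367, 1], [-0.069, -0.013, 0, 0, 0, 0.489, 1], [-0.085, -0.021, 0, 0, 0, 0.611, 1], [-0.1, -0.03, 0, 0, 0, 0.733, 1], [-0.114, -0.04, 0, 0, 0, 0.856, 1], [-0.127, -0.052, 0, 0, 0, 0.978, 1]])

```text
time_s: 3.12
position: [0.5084, -0.3127, 0.0674]
tcp_rot: [[0.903, -0.429, 0.002], [-0.429, -0.903, -0.001], [0.002, -0.0, -1.0]]
force: [1.9, 1.5, 2.9]
opening: 0.194
grasp_force: 30.0
```

>>> step_arm(steps=[[-0.018, -0.001, 0, 0, 0, 0.122, 1], [-0.035, -0.003, 0, 0, 0, 0.244, 1], [-0.052, -0.008, 0, 0, 0, 0.367, 1], [-0.069, -0.013, 0, 0, 0, 0.489, 1], [-0.085, -0.021, 0, 0, 0, 0.611, 1], [-0.1, -0.03, 0, 0, 0, 0.733, 1], [-0.109, -0.036, 0, 0, 0, 0.811, 1], [-0.109, -0.036, 0, 0, 0, 0.811, 1]])

```text
time_s: 3.78
position: [0.4843, -0.2896, 0.0674]
tcp_rot: [[0.475, -0.88, 0.004], [-0.88, -0.475, -0.003], [0.004, -0.002, -1.0]]
force: [3.8, 0.6, 1.2]
opening: 0.193
grasp_force: 30.0
```

```bash
cat > ang.py <<'E'
from h import *
s=read_state();p=np.array(s['position'])[:2]
def st(p):
    d=p-O;a=np.radians(YAW);return np.array([np.cos(a)*d[0]+np.sin(a)*d[1],-np.sin(a)*d[0]+np.cos(a)*d[1]])
q=st(p);k=q-[.02,-.095];
print('stand',q,'clamp',np.arctan2(-k[0],-k[1]),np.hypot(*k),'crank',np.arctan2(q[0],q[1])%(2*np.pi),np.hypot(*q),'F stand',st(np.array(s['force'])[:2]+O), 'h',np.degrees(np.arctan2(s['tcp_rot'][1][1],s['tcp_rot'][0][1])),'j6',s['joint_positions'][5])
E
python3 ang.py
```

```text
stand [-0.03173445 -0.10441915] clamp 1.3907016659618012 0.052584914460569544 crank 3.4366364193288796 0.10913493629989435 F stand [ 3.78182893 -0.68797726] h -151.64541532417869 j6 109.3692927796467
```

>>> step_arm(steps=[[-0.007, 0, 0, 0, 0, 0.03, 1], [-0.013, 0, 0, 0, 0, 0.06, 1], [-0.02, 0, 0, 0, 0, 0.06, 1], [-0.02, 0, 0, 0, 0, 0.06, 1], [-0.02, 0, 0, 0, 0, 0.06, 1]])

```text
time_s: 4.2
position: [0.484, -0.2889, 0.0675]
tcp_rot: [[0.434, -0.901, 0.01], [-0.901, -0.434, -0.01], [0.013, -0.004, -1.0]]
force: [6.8, -8.4, -3.7]
opening: 0.193
grasp_force: 30.0
```

```bash
python3 ang.py
```

```text
stand [-0.03175643 -0.10365914] clamp 1.4050260639494832 0.05247579023737765 crank 3.4388688830291323 0.1084144267779814 F stand [  3.73233694 -10.18428629] h -154.25826236816127 j6 112.18212542693924
```

>>> step_arm(steps=[[-0.012, 0, 0, 0, 0, 0.06, 1], [-0.007, 0, 0, 0, 0, 0.06, 1], [-0.007, 0, 0, 0, 0, 0.06, 0.1], [-0.007, 0, 0, 0, 0, 0.06, 0.1], [-0.007, 0, 0, 0, 0, 0.06, 0.1], [-0.007, 0, 0, 0, 0, 0.06, 0.1]])

```text
time_s: 4.7
position: [0.4776, -0.2807, 0.0662]
tcp_rot: [[0.39, -0.921, -0.003], [-0.921, -0.39, 0.002], [-0.003, 0.001, -1.0]]
force: [-0.4, -0.8, -0.3]
opening: 0.403
grasp_force: 0.0
```

```bash
python3 ang.py
python3 - <<'E'
from h import *
rows([([.484,-.289,.17],-154,.1),([.4610,-.1245,.18],-110,.1)])
E
```

```text
stand [-0.03515812 -0.09387597] clamp 1.5911717906860958 0.055169570819497665 crank 3.4999395397878246 0.10024366061546913 F stand [-0.60484786 -0.61942375] h -157.01795860570115 j6 115.0188275082767
[[0.033, -0.008, -0.346, 0.002, 0.004, -0.067, 0.1], [-0.502, -0.152, -0.378, 0.0, 0.005, -1.045, 0.1]]
```

>>> step_arm(steps=[[0, 0, -0.1, 0, 0, 0, 0.1], [0, 0, -0.22, 0, 0, 0, 0.1], [0, 0, -0.34, 0, 0, 0, 0.1], [-0.1, -0.03, -0.38, 0, 0, -0.15, 0.1], [-0.2, -0.06, -0.38, 0, 0, -0.3, 0.1], [-0.3, -0.09, -0.38, 0, 0, -0.45, 0.1], [-0.4, -0.12, -0.38, 0, 0, -0.6, 0.1], [-0.5, -0.152, -0.38, 0, 0, -0.75, 0.1]])

```text
time_s: 5.37
position: [0.4608, -0.1239, 0.1806]
tcp_rot: [[0.839, -0.544, -0.002], [-0.544, -0.839, 0.001], [-0.002, 0.0, -1.0]]
force: [0.4, 0.6, -0.2]
opening: 0.445
grasp_force: 0.0
```

>>> step_arm(steps=[[0, 0, 0, 0, 0, -0.14, 0.1], [0, 0, 0, 0, 0, -0.28, 0.1], [0, 0, 0, 0, 0, -0.28, 0.1], [0, 0, 0, 0, 0, -0.28, 0.1]])

```text
time_s: 5.7
position: [0.4617, -0.1254, 0.1805]
tcp_rot: [[0.935, -0.355, -0.001], [-0.355, -0.935, 0.001], [-0.001, -0.0, -1.0]]
force: [-0.5, -0.3, 0.2]
opening: 0.45
grasp_force: 0.0
```

Run:
```python
from h import *
import cv2
rows([([.4610,-.1245,.18],-110,.1),([.4610,-.1245,.111],-110,.1)])
a=capture("top")["image"][165:285,245:405,::-1];b=capture("side")["image"][140:260,240:400,::-1]
cv2.imwrite("pics/p6.png",cv2.resize(np.hstack([a,b]),None,fx=2.5,fy=2.5,interpolation=3))
```

```text
[[-0.003, -0.002, 0.002, -0.0, 0.002, -0.018, 0.1], [-0.003, -0.002, 0.232, -0.0, 0.002, -0.018, 0.1]]
```

View pics/p6.png

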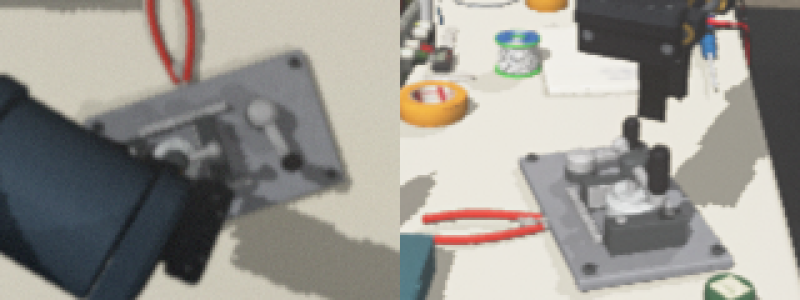

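The lever (knob at 290,162 in the left half) is swung home. On the right the fingers (665,100) hang above the crank grip (658,170). I'll descend and grip.

>>> step_arm(steps=[[0, 0, 0.06, 0, 0, 0, 0.1], [0, 0, 0.12, 0, 0, 0, 0.1], [0, 0, 0.18, 0, 0, 0, 0.1], [0, 0, 0.235, 0, 0, 0, 0.1], [0, 0, 0.235, 0, 0, 0, 0.1], [0, 0, 0.235, 0, 0, 0, 0.3], [0, 0, 0.235, 0, 0, 0, 0.5], [0, 0, 0.235, 0, 0, 0, 1]])

```text
time_s: 6.47
position: [0.4629, -0.1264, 0.111]
tcp_rot: [[0.935, -0.354, 0.002], [-0.354, -0.935, -0.001], [0.002, 0.0, -1.0]]
force: [0.2, -0.0, 0.1]
opening: 0.302
grasp_force: 0.0
```

>>> step_arm(steps=[[0, 0, 0, 0, 0, 0, 1], [0, 0, 0, 0, 0, 0, 1], [0, 0, 0, 0, 0, 0, 1], [0, 0, 0, 0, 0, 0, 1]])

```text
time_s: 6.8
position: [0.4629, -0.1256, 0.1108]
tcp_rot: [[0.935, -0.354, 0.002], [-0.354, -0.935, -0.0], [0.002, -0.001, -1.0]]
force: [1.2, 5.0, 4.6]
opening: 0.208
grasp_force: 30.0
```

```bash
python3 ang.py
```

```text
stand [0.00129649 0.05759543] clamp 3.0196317133641046 0.15373739178773704 crank 0.022506514027720404 0.05761001753239957 F stand [2.7308801  4.32429723] h -110.70970351730148 j6 82.06392272778153
```

```bash
cat > arc.py <<'E'
import sys
from h import *
AX=np.array([float(sys.argv[1]),float(sys.argv[2])])/1000
def k(d):
    t=np.radians(d);return toW(AX[0]+.06*np.sin(t),AX[1]+.06*np.cos(t),.1105-.003*d/360)
R=np.array([[.935,-.355,0],[-.355,-.935,0],[0,0,-1]])
a=eval(sys.argv[3])  # first entry is the commanded start: degrees or world xyz
p=k(a[0]) if np.isscalar(a[0]) else np.array(a[0])
print([[round(float(v),3) for v in R.T@(k(d)-p)/.3]+[0,0,0,1] for d in a[1:]])
E
python3 arc.py 1 -1.5 "[(.4627,-.1262,.1105),0,15,30,45,60,75,90,90]"
```

```text
[[-0.003, -0.004, 0.0, 0, 0, 0, 1], [0.041, -0.032, 0.0, 0, 0, 0, 1], [0.091, -0.047, 0.001, 0, 0, 0, 1], [0.144, -0.049, 0.001, 0, 0, 0, 1], [0.194, -0.038, 0.002, 0, 0, 0, 1], [0.241, -0.013, 0.002, 0, 0, 0, 1], [0.279, 0.022, 0.003, 0, 0, 0, 1], [0.279, 0.022, 0.003, 0, 0, 0, 1]]
```

>>> step_arm(steps=[[-0.003, -0.004, 0, 0, 0, 0, 1], [0.041, -0.032, 0, 0, 0, 0, 1], [0.091, -0.047, 0.001, 0, 0, 0, 1], [0.144, -0.049, 0.001, 0, 0, 0, 1], [0.194, -0.038, 0.002, 0, 0, 0, 1], [0.241, -0.013, 0.002, 0, 0, 0, 1], [0.279, 0.022, 0.003, 0, 0, 0, 1], [0.279, 0.022, 0.003, 0, 0, 0, 1]])

```text
time_s: 7.47
position: [0.542, -0.1638, 0.1103]
tcp_rot: [[0.935, -0.354, 0.007], [-0.354, -0.935, -0.003], [0.007, 0.0, -1.0]]
force: [6.2, 1.3, 6.5]
opening: 0.205
grasp_force: 30.0
```

```bash
python3 ang.py;python3 arc.py 1 -1.5 "[90,105,120,135,150,165,180,180]"
```

```text
stand [ 0.06365176 -0.0042253 ] clamp -2.693357487005148 0.10072498035362748 crank 1.6370806513582337 0.06379184772553331 F stand [ 6.32173911 -0.77040814] h -110.75576189034489 j6 82.56948113125311
[[0.028, 0.044, 0.0, 0, 0, 0, 1], [0.043, 0.094, 0.001, 0, 0, 0, 1], [0.045, 0.146, 0.001, 0, 0, 0, 1], [0.034, 0.197, 0.002, 0, 0, 0, 1], [0.01, 0.243, 0.002, 0, 0, 0, 1], [-0.026, 0.282, 0.003, 0, 0, 0, 1], [-0.026, 0.282, 0.003, 0, 0, 0, 1]]
```

```bash
python3 - <<'E'
from h import *
print(toW(.061,-.0015,.1105-.00075))
E
python3 arc.py 3 -2.3 "[(.5386,-.1621,.10975),105,120,135,150,165,180,180,180]"
```

```text
[ 0.53858106 -0.16210939  0.10975   ]
[[0.035, 0.042, 0.0, 0, 0, 0, 1], [0.05, 0.092, 0.001, 0, 0, 0, 1], [0.052, 0.144, 0.001, 0, 0, 0, 1], [0.041, 0.195, 0.002, 0, 0, 0, 1], [0.016, 0.241, 0.002, 0, 0, 0, 1], [-0.019, 0.28, 0.003, 0, 0, 0, 1], [-0.019, 0.28, 0.003, 0, 0, 0, 1], [-0.019, 0.28, 0.003, 0, 0, 0, 1]]
```

>>> step_arm(steps=[[0.035, 0.042, 0, 0, 0, 0, 1], [0.05, 0.092, 0.001, 0, 0, 0, 1], [0.052, 0.144, 0.001, 0, 0, 0, 1], [0.041, 0.195, 0.002, 0, 0, 0, 1], [0.016, 0.241, 0.002, 0, 0, 0, 1], [-0.019, 0.28, 0.003, 0, 0, 0, 1], [-0.019, 0.28, 0.003, 0, 0, 0, 1], [-0.019, 0.28, 0.003, 0, 0, 0, 1]])

```text
time_s: 8.13
position: [0.5019, -0.2395, 0.109]
tcp_rot: [[0.936, -0.353, -0.002], [-0.353, -0.936, -0.002], [-0.001, 0.002, -1.0]]
force: [-2.8, -3.0, 6.7]
opening: 0.205
grasp_force: 30.0
```

```bash
python3 ang.py
```

```text
stand [ 0.00113818 -0.06273875] clamp 2.6125299737922307 0.03737052971092029 crank 3.123453030755541 0.06274907238421057 F stand [-3.6653212  -1.95607181] h -110.68485141980976 j6 73.87702238686096
```

```bash
python3 arc.py 2.8 -2.5 "[180,170,156,141,126,112,100,93,90]"; python3 arc.py 2.8 -2.5 "[90,100,115,132,149,166,183,200,217]";python3 arc.py 2.8 -2.5 "[217,230,243,254,262,267,270,270,270]";python3 arc.py 2.8 -2.5 "[270,260,246,231,216,202,190,183,180]"
```

```text
[[0.025, -0.025, -0.0, 0, 0, 0, 1], [0.052, -0.065, -0.001, 0, 0, 0, 1], [0.068, -0.115, -0.001, 0, 0, 0, 1], [0.072, -0.167, -0.002, 0, 0, 0, 1], [0.063, -0.215, -0.002, 0, 0, 0, 1], [0.046, -0.253, -0.002, 0, 0, 0, 1], [0.032, -0.273, -0.002, 0, 0, 0, 1], [0.026, -0.282, -0.003, 0, 0, 0, 1]]
[[0.02, 0.029, 0.0, 0, 0, 0, 1], [0.04, 0.077, 0.001, 0, 0, 0, 1], [0.046, 0.136, 0.001, 0, 0, 0, 1], [0.035, 0.194, 0.002, 0, 0, 0, 1], [0.007, 0.246, 0.002, 0, 0, 0, 1], [-0.034, 0.288, 0.003, 0, 0, 0, 1], [-0.086, 0.316, 0.003, 0, 0, 0, 1], [-0.144, 0.328, 0.004, 0, 0, 0, 1]]
[[-0.045, -0.003, 0.0, 0, 0, 0, 1], [-0.089, -0.016, 0.001, 0, 0, 0, 1], [-0.122, -0.034, 0.001, 0, 0, 0, 1], [-0.144, -0.052, 0.001, 0, 0, 0, 1], [-0.156, -0.064, 0.001, 0, 0, 0, 1], [-0.163, -0.072, 0.001, 0, 0, 0, 1], [-0.163, -0.072, 0.001, 0, 0, 0, 1], [-0.163, -0.072, 0.001, 0, 0, 0, 1]]
[[0.025, 0.025, -0.0, 0, 0, 0, 1], [0.065, 0.052, -0.001, 0, 0, 0, 1], [0.115, 0.068, -0.001, 0, 0, 0, 1], [0.167, 0.072, -0.002, 0, 0, 0, 1], [0.215, 0.063, -0.002, 0, 0, 0, 1], [0.253, 0.046, -0.002, 0, 0, 0, 1], [0.273, 0.032, -0.002, 0, 0, 0, 1], [0.282, 0.026, -0.003, 0, 0, 0, 1]]
```

>>> step_arm(steps=[[0.025, -0.025, 0, 0, 0, 0, 1], [0.052, -0.065, -0.001, 0, 0, 0, 1], [0.068, -0.115, -0.001, 0, 0, 0, 1], [0.072, -0.167, -0.002, 0, 0, 0, 1], [0.063, -0.215, -0.002, 0, 0, 0, 1], [0.046, -0.253, -0.002, 0, 0, 0, 1], [0.032, -0.273, -0.002, 0, 0, 0, 1], [0.026, -0.282, -0.003, 0, 0, 0, 1]])

```text
time_s: 8.8
position: [0.5416, -0.1614, 0.1102]
tcp_rot: [[0.936, -0.352, 0.004], [-0.352, -0.936, -0.003], [0.004, 0.001, -1.0]]
force: [3.0, -4.3, 3.5]
opening: 0.206
grasp_force: 30.0
```

>>> step_arm(steps=[[0, 0, 0, 0, 0, 0, 1], [0, 0, 0, 0, 0, 0, 1]])

```text
time_s: 8.97
position: [0.5415, -0.1614, 0.11]
tcp_rot: [[0.936, -0.353, 0.003], [-0.353, -0.936, -0.001], [0.003, -0.0, -1.0]]
force: [3.8, 0.9, 6.4]
opening: 0.208
grasp_force: 30.0
```

```bash
python3 ang.py
```

```text
stand [ 0.06400525 -0.00178453] clamp -2.7005287276192935 0.10308048379054821 crank 1.5986700457209897 0.06403011767867231 F stand [ 3.8670493  -0.42101997] h -110.68722184986346 j6 82.69032514161547
```

>>> step_arm(steps=[[0.02, 0.029, 0, 0, 0, 0, 1], [0.04, 0.077, 0.001, 0, 0, 0, 1], [0.046, 0.136, 0.001, 0, 0, 0, 1], [0.035, 0.194, 0.002, 0, 0, 0, 1], [0.007, 0.246, 0.002, 0, 0, 0, 1], [-0.034, 0.288, 0.003, 0, 0, 0, 1], [-0.086, 0.316, 0.003, 0, 0, 0, 1], [-0.144, 0.328, 0.004, 0, 0, 0, 1]])

```text
time_s: 9.63
position: [0.4658, -0.2393, 0.1085]
tcp_rot: [[0.935, -0.356, 0.004], [-0.356, -0.935, -0.001], [0.004, -0.001, -1.0]]
force: [5.4, 3.6, 4.7]
opening: 0.209
grasp_force: 30.0
```

>>> step_arm(steps=[[-0.045, -0.003, 0, 0, 0, 0, 1], [-0.089, -0.016, 0.001, 0, 0, 0, 1], [-0.122, -0.034, 0.001, 0, 0, 0, 1], [-0.144, -0.052, 0.001, 0, 0, 0, 1], [-0.156, -0.064, 0.001, 0, 0, 0, 1], [-0.163, -0.072, 0.001, 0, 0, 0, 1], [-0.163, -0.072, 0.001, 0, 0, 0, 1], [-0.163, -0.072, 0.001, 0, 0, 0, 1]])

```text
time_s: 10.3
position: [0.4273, -0.2009, 0.1079]
tcp_rot: [[0.936, -0.353, -0.0], [-0.353, -0.936, 0.0], [-0.0, -0.0, -1.0]]
force: [3.2, -1.4, 6.7]
opening: 0.208
grasp_force: 30.0
```

```bash
python3 ang.py
```

```text
stand [-0.05684121 -0.00208694] clamp 2.450590239976558 0.12057117584150978 crank 4.675690183505714 0.05687951084521476 F stand [ 2.56140529 -2.37126244] h -110.66652400115271 j6 71.8890215064959
```

>>> step_arm(steps=[[0.025, 0.025, 0, 0, 0, 0, 1], [0.065, 0.052, -0.001, 0, 0, 0, 1], [0.115, 0.068, -0.001, 0, 0, 0, 1], [0.167, 0.072, -0.002, 0, 0, 0, 1], [0.215, 0.063, -0.002, 0, 0, 0, 1], [0.253, 0.046, -0.002, 0, 0, 0, 1], [0.273, 0.032, -0.002, 0, 0, 0, 1], [0.282, 0.026, -0.003, 0, 0, 0, 1]])

```text
time_s: 10.97
position: [0.5033, -0.239, 0.1089]
tcp_rot: [[0.936, -0.351, -0.003], [-0.351, -0.936, -0.001], [-0.002, 0.002, -1.0]]
force: [-1.6, -4.8, 7.9]
opening: 0.206
grasp_force: 30.0
```

>>> step_arm(steps=[[0, 0, 0, 0, 0, 0, 1], [0, 0, 0, 0, 0, 0, 1], [0, 0, 0, 0, 0, 0, 1]])

```text
time_s: 11.22
position: [0.5032, -0.239, 0.109]
tcp_rot: [[0.936, -0.352, -0.001], [-0.352, -0.936, -0.001], [-0.001, 0.002, -1.0]]
force: [1.0, -3.5, 7.7]
opening: 0.211
grasp_force: 30.0
```

```bash
python3 ang.py
python3 - <<'E'
from h import *
print(toW(.0028,-.0625,.109))
E
python3 arc.py 3.5 -2.5 "[(.5033,-.2387,.109),182,188,198,210,222,234,244,252]"
python3 arc.py 3.5 -2.5 "[252,258,262,264.5,266,267,268,268.5,269]"
for a in 269 275 281 287 293 299 305 311 317; do python3 arc.py 3.5 -2.5 "[$a]+[$a+i for i in (1,2,3,4,5,6,6,6)]"; done
```

```text
stand [ 0.00258609 -0.06278285] clamp 2.6460592852175777 0.03662225013227792 crank 3.1004249640200823 0.06283608835902472 F stand [-0.16327289 -3.60336637] h -110.62325048868884 j6 73.87621996228941
[ 0.50334468 -0.23870337  0.109     ]
[[-0.004, 0.003, 0.0, 0, 0, 0, 1], [-0.021, 0.015, 0.0, 0, 0, 0, 1], [-0.052, 0.03, 0.0, 0, 0, 0, 1], [-0.092, 0.042, 0.001, 0, 0, 0, 1], [-0.134, 0.045, 0.001, 0, 0, 0, 1], [-0.175, 0.039, 0.001, 0, 0, 0, 1], [-0.208, 0.027, 0.002, 0, 0, 0, 1], [-0.233, 0.014, 0.002, 0, 0, 0, 1]]
[[-0.017, -0.012, 0.0, 0, 0, 0, 1], [-0.028, -0.021, 0.0, 0, 0, 0, 1], [-0.034, -0.027, 0.0, 0, 0, 0, 1], [-0.038, -0.031, 0.0, 0, 0, 0, 1], [-0.04, -0.033, 0.0, 0, 0, 0, 1], [-0.042, -0.036, 0.0, 0, 0, 0, 1], [-0.044, -0.037, 0.0, 0, 0, 0, 1], [-0.045, -0.039, 0.0, 0, 0, 0, 1]]
[[-0.002, -0.003, 0.0, 0, 0, 0, 1], [-0.004, -0.005, 0.0, 0, 0, 0, 1], [-0.007, -0.008, 0.0, 0, 0, 0, 1], [-0.009, -0.011, 0.0, 0, 0, 0, 1], [-0.011, -0.014, 0.0, 0, 0, 0, 1], [-0.013, -0.017, 0.0, 0, 0, 0, 1], [-0.013, -0.017, 0.0, 0, 0, 0, 1], [-0.013, -0.017, 0.0, 0, 0, 0, 1]]
[[-0.002, -0.003, 0.
[... 1489 characters left out ...]
014, 0.0, 0, 0, 0, 1], [-0.001, -0.017, 0.0, 0, 0, 0, 1], [-0.001, -0.021, 0.0, 0, 0, 0, 1], [-0.001, -0.021, 0.0, 0, 0, 0, 1], [-0.001, -0.021, 0.0, 0, 0, 0, 1]]
[[0.0, -0.003, 0.0, 0, 0, 0, 1], [0.0, -0.007, 0.0, 0, 0, 0, 1], [0.001, -0.01, 0.0, 0, 0, 0, 1], [0.001, -0.014, 0.0, 0, 0, 0, 1], [0.001, -0.017, 0.0, 0, 0, 0, 1], [0.002, -0.021, 0.0, 0, 0, 0, 1], [0.002, -0.021, 0.0, 0, 0, 0, 1], [0.002, -0.021, 0.0, 0, 0, 0, 1]]
[[0.0, -0.003, 0.0, 0, 0, 0, 1], [0.001, -0.007, 0.0, 0, 0, 0, 1], [0.002, -0.01, 0.0, 0, 0, 0, 1], [0.002, -0.014, 0.0, 0, 0, 0, 1], [0.003, -0.017, 0.0, 0, 0, 0, 1], [0.004, -0.021, 0.0, 0, 0, 0, 1], [0.004, -0.021, 0.0, 0, 0, 0, 1], [0.004, -0.021, 0.0, 0, 0, 0, 1]]
```

>>> step_arm(steps=[[-0.004, 0.003, 0, 0, 0, 0, 1], [-0.021, 0.015, 0, 0, 0, 0, 1], [-0.052, 0.03, 0, 0, 0, 0, 1], [-0.092, 0.042, 0.001, 0, 0, 0, 1], [-0.134, 0.045, 0.001, 0, 0, 0, 1], [-0.175, 0.039, 0.001, 0, 0, 0, 1], [-0.208, 0.027, 0.002, 0, 0, 0, 1], [-0.233, 0.014, 0.002, 0, 0, 0, 1]])

```text
time_s: 11.88
position: [0.4364, -0.2179, 0.1083]
tcp_rot: [[0.935, -0.353, 0.0], [-0.353, -0.935, -0.001], [0.001, 0.001, -1.0]]
force: [3.4, -2.7, 4.9]
opening: 0.205
grasp_force: 30.0
```

>>> step_arm(steps=[[-0.017, -0.012, 0, 0, 0, 0, 1], [-0.028, -0.021, 0, 0, 0, 0, 1], [-0.034, -0.027, 0, 0, 0, 0, 1], [-0.038, -0.031, 0, 0, 0, 0, 1], [-0.04, -0.033, 0, 0, 0, 0, 1], [-0.042, -0.036, 0, 0, 0, 0, 1], [-0.044, -0.037, 0, 0, 0, 0, 1], [-0.045, -0.039, 0, 0, 0, 0, 1]])

```text
time_s: 12.55
position: [0.4282, -0.2024, 0.1081]
tcp_rot: [[0.936, -0.352, -0.001], [-0.352, -0.936, -0.001], [-0.0, 0.001, -1.0]]
force: [1.0, -3.9, 6.3]
opening: 0.211
grasp_force: 30.0
```

```bash
cat > ft.py <<'E'
from h import *
s=read_state();a=np.radians(YAW);M=np.array([[np.cos(a),np.sin(a)],[-np.sin(a),np.cos(a)]])
q=M@(np.array(s['position'])[:2]-O)-[.0035,-.0025];t=np.arctan2(q[0],q[1])%(2*np.pi);F=M@np.array(s['force'])[:2]
print('phi',np.degrees(t).round(1),'rad',t.round(3),'R',np.hypot(*q).round(4),'resist',-(F@[np.cos(t),-np.sin(t)]).round(2),'radial',(F@[np.sin(t),np.cos(t)]).round(2),'Mz',s['moment'][2],'tau1',s['tau'][0])
E
python3 ft.py
```

```text
phi 268.8 rad 4.692 R 0.06 resist 4.05 radial 0.38 Mz -0.015262009939841103 tau1 1.349293626844883
```

>>> step_arm(steps=[[-0.002, -0.002, 0, 0, 0, 0, 1], [-0.004, -0.004, 0, 0, 0, 0, 1], [-0.005, -0.007, 0, 0, 0, 0, 1], [-0.007, -0.009, 0, 0, 0, 0, 1], [-0.008, -0.011, 0, 0, 0, 0, 1], [-0.01, -0.013, 0, 0, 0, 0, 1], [-0.011, -0.015, 0, 0, 0, 0, 1], [-0.013, -0.017, 0, 0, 0, 0, 1]])

```text
time_s: 13.22
position: [0.4262, -0.1962, 0.1081]
tcp_rot: [[0.936, -0.352, -0.001], [-0.352, -0.936, -0.001], [-0.001, 0.001, -1.0]]
force: [1.1, -3.5, 5.8]
opening: 0.208
grasp_force: 30.0
```

```bash
python3 ft.py
```

```text
phi 275.0 rad 4.8 R 0.0601 resist 3.67 radial -0.26 Mz -0.017841199733291527 tau1 1.161825880408287
```

>>> step_arm(steps=[[-0.0015, -0.002, 0, 0, 0, 0, 1], [-0.003, -0.0045, 0, 0, 0, 0, 1], [-0.004, -0.007, 0, 0, 0, 0, 1], [-0.0055, -0.009, 0, 0, 0, 0, 1], [-0.007, -0.011, 0, 0, 0, 0, 1], [-0.0085, -0.0135, 0, 0, 0, 0, 1], [-0.01, -0.016, 0, 0, 0, 0, 1], [-0.011, -0.018, 0, 0, 0, 0, 1]])

```text
time_s: 13.88
position: [0.425, -0.1899, 0.108]
tcp_rot: [[0.936, -0.352, -0.001], [-0.352, -0.936, -0.001], [-0.001, 0.001, -1.0]]
force: [-0.0, -3.0, 5.2]
opening: 0.211
grasp_force: 30.0
```

```bash
python3 ft.py
```

```text
phi 281.1 rad 4.907 R 0.0601 resist 2.94 radial 0.41 Mz -0.056371340597607116 tau1 1.2285998091101646
```

>>> step_arm(steps=[[-0.001, -0.002, 0, 0, 0, 0, 1], [-0.002, -0.0045, 0, 0, 0, 0, 1], [-0.0035, -0.007, 0, 0, 0, 0, 1], [-0.005, -0.0095, 0, 0, 0, 0, 1], [-0.006, -0.012, 0, 0, 0, 0, 1], [-0.007, -0.0145, 0, 0, 0, 0, 1], [-0.008, -0.0165, 0, 0, 0, 0, 1], [-0.009, -0.019, 0, 0, 0, 0, 1]])

```text
time_s: 14.55
position: [0.4244, -0.1836, 0.108]
tcp_rot: [[0.936, -0.352, -0.001], [-0.352, -0.936, -0.001], [-0.001, 0.001, -1.0]]
force: [0.6, -3.4, 5.3]
opening: 0.207
grasp_force: 30.0
```

```bash
python3 ft.py
```

```text
phi 287.1 rad 5.011 R 0.0601 resist 3.42 radial -0.49 Mz 0.032143572223236654 tau1 1.2240030616521835
```

>>> step_arm(steps=[[-0.001, -0.0025, 0, 0, 0, 0, 1], [-0.002, -0.005, 0, 0, 0, 0, 1], [-0.003, -0.0075, 0, 0, 0, 0, 1], [-0.004, -0.01, 0, 0, 0, 0, 1], [-0.005, -0.0125, 0, 0, 0, 0, 1], [-0.0055, -0.015, 0, 0, 0, 0, 1], [-0.006, -0.0175, 0, 0, 0, 0, 1], [-0.007, -0.02, 0, 0, 0, 0, 1]])

```text
time_s: 15.22
position: [0.4246, -0.1771, 0.108]
tcp_rot: [[0.936, -0.353, -0.001], [-0.353, -0.936, -0.0], [-0.001, 0.001, -1.0]]
force: [0.5, -3.5, 5.1]
opening: 0.208
grasp_force: 30.0
```

```bash
python3 ft.py
```

```text
phi 293.4 rad 5.121 R 0.0601 resist 3.45 radial -0.75 Mz 0.06491644872804377 tau1 1.266939416527748
```

>>> step_arm(steps=[[-0.001, -0.0025, 0, 0, 0, 0, 1], [-0.0015, -0.005, 0, 0, 0, 0, 1], [-0.002, -0.0075, 0, 0, 0, 0, 1], [-0.003, -0.01, 0, 0, 0, 0, 1], [-0.0035, -0.0125, 0, 0, 0, 0, 1], [-0.004, -0.015, 0, 0, 0, 0, 1], [-0.0045, -0.0175, 0, 0, 0, 0, 1], [-0.005, -0.02, 0, 0, 0, 0, 1]])

```text
time_s: 15.88
position: [0.4254, -0.1706, 0.108]
tcp_rot: [[0.936, -0.353, -0.0], [-0.353, -0.936, 0.0], [-0.0, -0.0, -1.0]]
force: [-0.2, -2.7, 3.7]
opening: 0.21
grasp_force: 30.0
```

```bash
python3 ft.py
```

```text
phi 299.7 rad 5.23 R 0.0602 resist 2.72 radial -0.35 Mz -0.019182169678754947 tau1 1.3216111063957214
```

>>> step_arm(steps=[[-0.0005, -0.0025, 0, 0, 0, 0, 1], [-0.001, -0.005, 0, 0, 0, 0, 1], [-0.0015, -0.0075, 0, 0, 0, 0, 1], [-0.002, -0.01, 0, 0, 0, 0, 1], [-0.002, -0.013, 0, 0, 0, 0, 1], [-0.0025, -0.0155, 0, 0, 0, 0, 1], [-0.003, -0.018, 0, 0, 0, 0, 1], [-0.003, -0.021, 0, 0, 0, 0, 1]])

```text
time_s: 16.55
position: [0.4269, -0.1645, 0.108]
tcp_rot: [[0.936, -0.353, -0.0], [-0.353, -0.936, -0.0], [-0.0, 0.0, -1.0]]
force: [-0.5, -3.4, 3.3]
opening: 0.208
grasp_force: 30.0
```

```bash
python3 ft.py
```

```text
phi 305.6 rad 5.334 R 0.0601 resist 3.39 radial -0.48 Mz 0.05809541458769955 tau1 1.353488266468048
```

>>> step_arm(steps=[[0, -0.0025, 0, 0, 0, 0, 1], [0, -0.005, 0, 0, 0, 0, 1], [-0.0005, -0.0075, 0, 0, 0, 0, 1], [-0.0005, -0.01, 0, 0, 0, 0, 1], [-0.001, -0.013, 0, 0, 0, 0, 1], [-0.001, -0.0155, 0, 0, 0, 0, 1], [-0.001, -0.018, 0, 0, 0, 0, 1], [-0.001, -0.021, 0, 0, 0, 0, 1]])

```text
time_s: 17.22
position: [0.429, -0.1585, 0.108]
tcp_rot: [[0.936, -0.353, 0.0], [-0.353, -0.936, -0.0], [0.0, 0.0, -1.0]]
force: [1.4, -4.2, 2.6]
opening: 0.206
grasp_force: 30.0
```

```bash
python3 ft.py
```

```text
phi 311.6 rad 5.439 R 0.0602 resist 3.34 radial -2.91 Mz 0.05153511497530614 tau1 1.4372682943940163
```

>>> step_arm(steps=[[0, -0.0025, 0, 0, 0, 0, 1], [0, -0.005, 0, 0, 0, 0, 1], [0.0005, -0.0075, 0, 0, 0, 0, 1], [0.0005, -0.01, 0, 0, 0, 0, 1], [0.001, -0.013, 0, 0, 0, 0, 1], [0.001, -0.0155, 0, 0, 0, 0, 1], [0.0015, -0.018, 0, 0, 0, 0, 1], [0.002, -0.021, 0, 0, 0, 0, 1]])

```text
time_s: 17.88
position: [0.4317, -0.1529, 0.1081]
tcp_rot: [[0.936, -0.353, -0.0], [-0.353, -0.936, -0.0], [0.0, 0.0, -1.0]]
force: [1.1, -5.8, 1.4]
opening: 0.208
grasp_force: 30.0
```

```bash
python3 ft.py
```

```text
phi 317.5 rad 5.542 R 0.0602 resist 4.57 radial -3.69 Mz 0.017330655195382787 tau1 2.100684866309166
```

```bash
python3 arc.py 3.5 -2.5 "[317,317.8,318.5,319.3,320,320.8,321.5,322.3,323]";python3 arc.py 3.5 -2.5 "[323,323.8,324.5,325.3,326,326.8,327.5,328.3,329]"
```

```text
[[0.0, -0.003, 0.0, 0, 0, 0, 1], [0.001, -0.005, 0.0, 0, 0, 0, 1], [0.001, -0.008, 0.0, 0, 0, 0, 1], [0.002, -0.01, 0.0, 0, 0, 0, 1], [0.002, -0.013, 0.0, 0, 0, 0, 1], [0.003, -0.015, 0.0, 0, 0, 0, 1], [0.003, -0.018, 0.0, 0, 0, 0, 1], [0.004, -0.021, 0.0, 0, 0, 0, 1]]
[[0.001, -0.003, 0.0, 0, 0, 0, 1], [0.001, -0.005, 0.0, 0, 0, 0, 1], [0.002, -0.008, 0.0, 0, 0, 0, 1], [0.003, -0.01, 0.0, 0, 0, 0, 1], [0.003, -0.013, 0.0, 0, 0, 0, 1], [0.004, -0.015, 0.0, 0, 0, 0, 1], [0.005, -0.018, 0.0, 0, 0, 0, 1], [0.006, -0.02, 0.0, 0, 0, 0, 1]]
```

>>> step_arm(steps=[[0, -0.0025, 0, 0, 0, 0, 1], [0.0005, -0.005, 0, 0, 0, 0, 1], [0.001, -0.0075, 0, 0, 0, 0, 1], [0.002, -0.01, 0, 0, 0, 0, 1], [0.0025, -0.013, 0, 0, 0, 0, 1], [0.003, -0.0155, 0, 0, 0, 0, 1], [0.0035, -0.018, 0, 0, 0, 0, 1], [0.004, -0.021, 0, 0, 0, 0, 1]])

```text
time_s: 18.55
position: [0.4347, -0.1479, 0.1081]
tcp_rot: [[0.936, -0.352, -0.001], [-0.352, -0.936, -0.001], [-0.0, 0.001, -1.0]]
force: [-0.0, -7.0, 1.9]
opening: 0.211
grasp_force: 30.0
```

```bash
python3 ft.py
```

```text
phi 323.2 rad 5.64 R 0.0602 resist 5.84 radial -3.92 Mz 0.0470197398536098 tau1 3.203824684023857
```

>>> step_arm(steps=[[0.0005, -0.0025, 0, 0, 0, 0, 1], [0.001, -0.005, 0, 0, 0, 0, 1], [0.0015, -0.0075, 0, 0, 0, 0, 1], [0.0025, -0.01, 0, 0, 0, 0, 1], [0.003, -0.0125, 0, 0, 0, 0, 1], [0.004, -0.015, 0, 0, 0, 0, 1], [0.004, -0.015, 0, 0, 0, 0, 1]])

```text
time_s: 19.13
position: [0.4372, -0.1443, 0.1081]
tcp_rot: [[0.936, -0.352, -0.001], [-0.352, -0.936, -0.001], [-0.001, 0.002, -1.0]]
force: [-2.0, -8.2, 2.7]
opening: 0.206
grasp_force: 30.0
```

```bash
python3 ft.py
```

```text
phi 327.3 rad 5.712 R 0.0603 resist 7.63 radial -3.5 Mz 0.018165113587714735 tau1 3.9895056188106537
```

>>> step_arm(steps=[[0, 0, 0, 0, 0, 0, 0.1], [0, 0, 0, 0, 0, 0, 0.1], [0, 0, 0, 0, 0, 0, 0.1], [0, 0, 0, 0, 0, 0, 0.1], [0, 0, 0, 0, 0, 0, 0.1]])

```text
time_s: 19.55
position: [0.4367, -0.1424, 0.1076]
tcp_rot: [[0.935, -0.353, -0.002], [-0.353, -0.935, 0.002], [-0.003, -0.001, -1.0]]
force: [0.2, -0.4, -1.0]
opening: 0.432
grasp_force: 0.0
```

>>> step_arm(steps=[[0, 0, -0.06, 0, 0, 0, 0.1], [0, 0, -0.13, 0, 0, 0, 0.1], [0, 0, -0.2, 0, 0, 0, 0.1], [0, 0, -0.3, 0, 0, 0, 0.1], [-0.1, 0.1, -0.4, 0, 0, 0, 0.1], [-0.2, 0.2, -0.45, 0, 0, 0, 0.1], [-0.2, 0.3, -0.5, 0, 0, 0, 0.1], [-0.2, 0.4, -0.5, 0, 0, 0, 0.1]])

```text
time_s: 20.22
position: [0.3375, -0.234, 0.2603]
tcp_rot: [[0.936, -0.352, 0.002], [-0.352, -0.936, -0.001], [0.002, 0.001, -1.0]]
force: [1.6, -0.6, 0.9]
opening: 0.452
grasp_force: 0.0
```

>>> step_arm(steps=[[0, 0.12, 0, 0, 0, 0, 0.1], [0, 0.24, 0, 0, 0, 0, 0.1], [0, 0.36, 0, 0, 0, 0, 0.1], [0, 0.48, 0, 0, 0, 0, 0.1], [0, 0.6, 0, 0, 0, 0, 0.1], [0, 0.6, 0, 0, 0, 0, 0.1], [0, 0.6, 0, 0, 0, 0, 0.1]])

```text
time_s: 20.8
position: [0.2749, -0.4039, 0.2575]
tcp_rot: [[0.934, -0.356, 0.0], [-0.356, -0.934, 0.002], [-0.001, -0.002, -1.0]]
force: [-0.2, 1.3, -0.0]
opening: 0.449
grasp_force: 0.0
```

Run:
```python
from h import *
import cv2
a=capture("top")["image"][165:285,245:405,::-1];b=capture("side")["image"][165:285,240:400,::-1]
cv2.imwrite("pics/p7.png",cv2.resize(np.hstack([a,b]),None,fx=2.5,fy=2.5,interpolation=3))
```

```text
(no output)
```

View pics/p7.png

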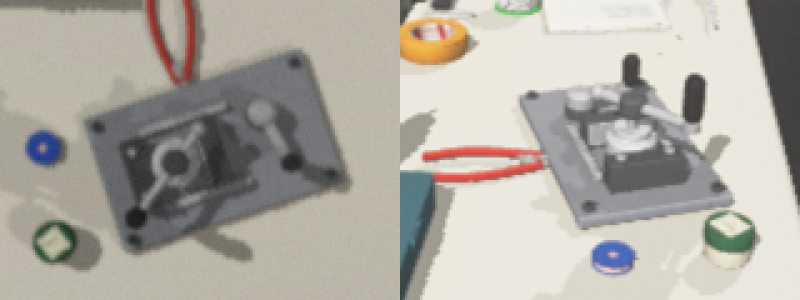

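Left half: crank grip at (136,217), lever knob at (291,161), and the jar, reel and cutters unmoved. I'll check both angles by projection, then hand in.

Run:
```python
from h import *
for n,c in(('clamp',lambda t:toW(.02-.055*np.sin(t),-.095-.055*np.cos(t),.067)),('crank',lambda t:toW(.06*np.sin(t),.06*np.cos(t),.118))):
    for t in((1.2,1.3,1.4) if n=='clamp' else (5.5,5.6,5.7)): print(n,t,((proj('top',c(t))-[245,165])*2.5).round(1))
```

```text
clamp 1.2 [303.2 156.8]
clamp 1.3 [298.4 160.2]
clamp 1.4 [293.4 163.2]
crank 5.5 [142.7 223.3]
crank 5.6 [136.7 219.8]
crank 5.7 [131.2 215.7]
```

```bash
python3 -c "
from rig import *
print(hand_in())"
```

```text
the job is handed in; nothing more can be done
None
```

The job is handed in: the clamp is home at its stop. The tap went half a turn forward and a quarter back, twice, then forward until it met the bottom at about 5.54 rad. I stopped at a rise of about 4 N and released it there; the small things round the stand show no movement in the last picture. No verdict came back with the hand-in.

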